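# Shelter the loose vials in the sample box

## Task

Put the loose amber vials away from the light: lift the cover of the low white sample box until it rests on its stop, then take the straightedge from its tray and push all the vials upright through the mouth into the box, clear of where the cover's flap comes down. Set the straightedge back in its tray, standing flat on the tray's floor, and close the cover fully. Only the straightedge may touch the vials, never the gripper, and leave the other glassware where it stands.

Things in the scene. Friction and masses are not known exactly. Their poses are not given: they have to be found in the camera images.
- box: Low white box fixed on the mat: side and back walls 66 mm high, 6 mm thick, no floor (the mat is its floor), open mouth, hinged aluminium cover. Origin on the mat at the centre of the inside; x points from the mouth (x = -75 mm) to the back wall (inner face x = +75 mm), y across (side walls' inner faces at -88 and +88 mm), z up. The mouth looks to about world +y, where the vials stand.
- lid_hinge (a point): Point on the cover's hinge line, which runs along the box's y at x = +78 mm, z = 71.5 mm of the box.
- lid (a joint): Angle of the cover: 0 closed and level, grows as it is lifted (turns about the box's +y axis); 1.9 is its stop, leaning back past upright. Stiff hinge: the cover stays where it is left; 2 to 4 N at the handle moves it. Cover 158 mm long, 5 mm thick, 188 mm wide; a flap hangs 60 mm down from its front edge and bars the mouth when closed.
- lid_handle (a point): Middle of the cover's handle, a round dark bar 10 mm in diameter, 100 mm long, parallel to the hinge, 198 mm from it, in the plane of the cover; 40 mm from the cover's edge, joined by two thin arms 46 mm either side of the middle. It can be pinched across from straight above at every angle of the cover; the bar turns between the fingers.
- pusher: Straightedge: steel blade 150 mm long, 40 mm high, 8 mm thick, on edge, with an upright grey grip plate behind its middle (T-shaped from above), 0.13 to 0.21 kg. Origin at the middle of the lower edge of the blade's front face; x points forward out of that face, y along the blade, z up. Grip plate: x = -58 to -8 mm, y = -6 to 6 mm, z = 0 to 108 mm.
- pusher_mid (a point): Point on the underside of the straightedge, 29 mm behind the blade's front face: the middle of its footprint.
- tray: Flat steel parking tray of the straightedge, fixed: 106 x 196 mm outside, floor 3 mm thick, rim 10 mm high and 3 mm thick. Origin at the centre of its underside; y along its length, z up; inner space x = -50 to 50 mm, y = -95 to 95 mm.
- jar: Bystander: loose jar with a lid, 44 mm across, 70 mm high; origin at the centre of its underside.
- reagent: Bystander: loose amber bottle, 68 mm across, 150 mm high; origin at the centre of its underside.
- beaker: Bystander: loose glass beaker, 64 mm across, 85 mm high; origin at the centre of its underside.
- vial1: Loose amber glass vial with a white cap, 34 mm in diameter, 36 mm high, 40 g, bottom-heavy, standing upright in front of the box's mouth (five to seven such vials are present). Origin at the centre of its underside, z up.
- vial2: Loose amber glass vial with a white cap, 34 mm in diameter, 36 mm high, 40 g, bottom-heavy, standing upright in front of the box's mouth (five to seven such vials are present). Origin at the centre of its underside, z up.
- vial3: Loose amber glass vial with a white cap, 34 mm in diameter, 36 mm high, 40 g, bottom-heavy, standing upright in front of the box's mouth (five to seven such vials are present). Origin at the centre of its underside, z up.
- vial4: Loose amber glass vial with a white cap, 34 mm in diameter, 36 mm high, 40 g, bottom-heavy, standing upright in front of the box's mouth (five to seven such vials are present). Origin at the centre of its underside, z up.
- vial5: Loose amber glass vial with a white cap, 34 mm in diameter, 36 mm high, 40 g, bottom-heavy, standing upright in front of the box's mouth (five to seven such vials are present). Origin at the centre of its underside, z up.
- vial6: Loose amber glass vial with a white cap, 34 mm in diameter, 36 mm high, 40 g, bottom-heavy, standing upright in front of the box's mouth (five to seven such vials are present). Origin at the centre of its underside, z up.
- vial7: Loose amber glass vial with a white cap, 34 mm in diameter, 36 mm high, 40 g, bottom-heavy, standing upright in front of the box's mouth (five to seven such vials are present). Origin at the centre of its underside, z up.
Mind the look-alikes: they are no part of the job. What is shaped like the pusher but pink or turquoise is not meant.

How it is judged:
On the way, in this order (a step that is already met when the one before it is completed fails the run):
1. the cover is open and rests on its stop (within 0.1 rad) (value of joint lid above 1.8 rad), for 0.2 s.
2. all the vials stand in the box and the cover is still open (x of vial1 in the frame of box between -0.062 and 0.068 m and y of vial1 in the frame of box between -0.083 and 0.083 m and angle between each of vial1, vial2, vial3, vial4, vial5, vial6, vial7's own z axis and vertical below 0.2 rad and x of vial2 in the frame of box between -0.062 and 0.068 m and y of vial2 in the frame of box between -0.083 and 0.083 m and x of vial3 in the frame of box between -0.062 and 0.068 m and y of vial3 in the frame of box between -0.083 and 0.083 m and x of vial4 in the frame of box between -0.062 and 0.068 m and y of vial4 in the frame of box between -0.083 and 0.083 m and x of vial5 in the frame of box between -0.062 and 0.068 m and y of vial5 in the frame of box between -0.083 and 0.083 m and x of vial6 in the frame of box between -0.062 and 0.068 m and y of vial6 in the frame of box between -0.083 and 0.083 m and x of vial7 in the frame of box between -0.062 and 0.068 m and y of vial7 in the frame of box between -0.083 and 0.083 m and value of joint lid above 1.2 rad), for 0.2 s.
At the end, for the whole second after the job is handed in: Every vial stands upright (0.2 rad) inside the box, its centre at least 13 mm behind the mouth; the straightedge stands flat on its tray's floor, its middle within 30 mm across and 35 mm along of the tray's centre; the cover is closed to within 0.05 rad; all at rest (x of vial1 in the frame of box between -0.062 and 0.068 m and y of vial1 in the frame of box between -0.083 and 0.083 m and angle between each of vial1, vial2, vial3, vial4, vial5, vial6, vial7's own z axis and vertical below 0.2 rad and x of vial2 in the frame of box between -0.062 and 0.068 m and y of vial2 in the frame of box between -0.083 and 0.083 m and x of vial3 in the frame of box between -0.062 and 0.068 m and y of vial3 in the frame of box between -0.083 and 0.083 m and x of vial4 in the frame of box between -0.062 and 0.068 m and y of vial4 in the frame of box between -0.083 and 0.083 m and x of vial5 in the frame of box between -0.062 and 0.068 m and y of vial5 in the frame of box between -0.083 and 0.083 m and x of vial6 in the frame of box between -0.062 and 0.068 m and y of vial6 in the frame of box between -0.083 and 0.083 m and x of vial7 in the frame of box between -0.062 and 0.068 m and y of vial7 in the frame of box between -0.083 and 0.083 m and x of pusher_mid in the frame of tray between -0.03 and 0.03 m and y of pusher_mid in the frame of tray between -0.035 and 0.035 m and z of pusher_mid in the frame of tray below 0.009 m and angle between pusher's own z axis and vertical below 0.1 rad and value of joint lid below 0.05 rad and linear speed of each of pusher, vial1, vial2, vial3, vial4, vial5, vial6, vial7 below 0.02 m/s); the robot touches nothing.
It fails at once if the gripper or arm touches a vial (contact force between any of the fingers, the arm and vial1 above 0.5 N or contact force between any of the fingers, the arm and vial2 above 0.5 N or contact force between any of the fingers, the arm and vial3 above 0.5 N or contact force between any of the fingers, the arm and vial4 above 0.5 N or contact force between any of the fingers, the arm and vial5 above 0.5 N or contact force between any of the fingers, the arm and vial6 above 0.5 N or contact force between any of the fingers, the arm and vial7 above 0.5 N).
It fails at once if a bystander is moved by more than 25 mm (distance of any of jar, reagent, beaker from where it was at the start of the episode above 0.025 m).
Of vial1, vial2, vial3, vial4, vial5, vial6, vial7 only 5 to 7 are there at a start; the rules pass over those that are not, and their reading is None.
At some moment in a run one of vial1, vial2, vial3, vial4, vial5, vial6, vial7 may be knocked a few centimetres aside while the robot is not near it.
Once in a run the grip may slacken for a moment while it holds something.
It also fails if it takes over 210 s, if anything falls off the work surface, if the arm or the gripper's body presses on something with over 40 N, if the wrist force passes 120 N, or if a joint passes its speed limit or range.

## Robot

A 6-joint arm with a two-finger parallel gripper is mounted at the origin on the work surface. World frame = base frame: x ahead of the robot, y to its left, z up, the work surface at z = 0. Lengths are in m, angles in rad, forces in N, time in s.
With the tool pointing down it reaches from about 0.275 to 0.75 m from the base axis. Payload 10.2 kg.
Tool frame: the origin (TCP) lies midway between the tips of the shut fingers; the grasp point (between the pads) lies 19 mm behind it (env.hold_point_z is the distance from the TCP to the grasp point, in m); x points along the fingers, z is the direction in which the jaws open and shut, and the axes are right-handed (so a half turn about x gives the same grasp; the last joint's range is limited). The gripper opens to 85 mm and grips with 20 to 120 N. Pads are 22 mm wide; open, the fingers measure 114 mm over their backs; the gripper's body (76 mm by 85 mm) begins 54 mm behind the grasp point. The pads swing forward as they close: fully open they stand 13 mm farther back than shut.
Start: joints at [1.084, 0.313, 1.498, -0, 1.331, -0.223], TCP at [0.137, 0.507, 0.231] pointing down, gripper open.
Joint ranges: [-2.94, 2.94], [-0.97, 2.17], [0.19, 2.56], [-1.23, 4.37], [0.02, 3.11], [-2.88, 2.88]. Speed limits (rad/s): [2.39, 2.39, 3.01, 3.14, 3.14, 3.14].

## Interface

Orientations are given as a unit quaternion [x, y, z, w].
In Python, from bench import env, kinematics, monitor, eyes, job gives the robot as it stands. The module is installed in compiled form; this text tells all that it offers. Calls block until the motion is done:
- env.reach(position, orientation): joint-space move of the TCP to a pose.
- env.movel(position, velocity=0.15, frame=None, guard=None): straight line of the TCP; frame=None keeps the orientation; velocity is the mean speed in m/s. With guard (N) it stops when the force on the tool has changed by that much, and returns True; else False.
- env.set_joints(angles): joint-space move.
- env.release() and env.close_gripper(effort=None): open the fingers fully, or close them until they stop; effort is the grip in N (None keeps the last).
- env.hold(seconds).
- kinematics.ik(position, orientation): joint angles nearest the present ones, or None.
- monitor.sense(): the state.
- eyes.grab_frame(name): name is "scene" or "top" or "wrist"; returns a dict with "frame" (420x560x3 uint8, red, green, blue), "mtx" (3x3 intrinsics, pixels), "k1" (the pictures are not rectified: a ray, as slopes to the right and down, at radius r is drawn at 1 + k1 r^2 times it, then the intrinsics apply), "view" (4x4, takes a point from world to camera coordinates). Camera axes: x right, y down, z forward; pixel columns grow to the right and rows downward; lengths in m; the calibration is good to about 2 mm. A picture is of the moment at which its call begins. There is no depth.
A pose or a line that the arm cannot do raises env.MotionError and nothing moves.
- job.hand_in(): hands the job in, once; it reports no verdict.
The state is a dict: "clock": time; "joints": joint angles; "qvel": joint speeds; "joint_efforts": joint torques, N m; "position": TCP position; "ee_rot": TCP orientation; "contact_force": force on the tool from outside, world axes, zero at the start; "ft_torque": the same for the moment, N m; "finger_gap": opening from 0.0 (shut) to 1.0 (fully open).
Only numpy, scipy, OpenCV 4.12 (cv2) and the standard library are available. Lean on these libraries where they do the work, as an engineer would, in place of code of your own. Each camera call takes 0.05 s, during which the arm holds its last target. There are 200 camera calls.

## Working session

There is one attempt and no reset: what is moved stays moved. The work goes in short steps, each a Python script; the robot and the scene stay as the last script left them, time stands still between calls to the robot, and variables do not carry over. Pictures are saved under pics/ and viewed, about 12 in all and at most 16, crops included, and the job is handed in when it is done.

```bash
mkdir -p pics
cat > h.py <<'E'
import numpy as np, cv2
from bench import env, kinematics, monitor, eyes, job
def grab(n,save=None):
    f=eyes.grab_frame(n)
    if save: cv2.imwrite('pics/'+save,f['frame'][:,:,::-1])
    return f
def ray(f,u,v):
    K=np.array(f['mtx']);V=np.array(f['view']);k=f['k1']
    d=np.array([(u-K[0,2])/K[0,0],(v-K[1,2])/K[1,1]]);s=d.copy()
    for _ in range(20): s=d/(1+k*(s@s))
    R=V[:3,:3]; return -R.T@V[:3,3], R.T@np.array([s[0],s[1],1])
def onz(f,u,v,z):
    o,d=ray(f,u,v); return o+d*(z-o[2])/d[2]
def proj(f,p):
    K=np.array(f['mtx']);V=np.array(f['view']); c=V[:3,:3]@np.array(p)+V[:3,3]
    s=c[:2]/c[2]; s=s*(1+f['k1']*(s@s)); return np.array([K[0,0]*s[0]+K[0,2],K[1,1]*s[1]+K[1,2]])
E
python3 - <<'E'
from h import *
a=grab('scene','s0.png');b=grab('top','t0.png')
for f in(a,b):
    o,d=ray(f,280,210);print(o,d,f['k1'],f['mtx'][0])
print(monitor.sense())
E
```

```text
[ 1.32282366 -0.71139339  0.82591604] [-0.54780604  0.62886907 -0.55178486] -0.18638048548279001 [533.90479833   0.         276.95841019]
[0.42639047 0.14669105 1.6635899 ] [ 0.07315667 -0.01375604 -0.99743578] -0.07432749327480838 [495.59684278   0.         270.17378947]
{'clock': 0.1, 'joints': array([ 1.08362154e+00,  3.13389683e-01,  1.49833505e+00,  3.88860333e-05,
        1.33101590e+00, -2.23392842e-01]), 'qvel': array([ 4.66670078e-04, -1.07315774e-03, -5.30892772e-03, -1.57630606e-03,
       -9.46310699e-04, -8.07559132e-05]), 'joint_efforts': array([ 4.31004315e-03, -4.12896824e+01, -2.60138941e+01, -8.43351245e-05,
        3.05855210e-03, -1.21796145e-05]), 'position': array([0.13677715, 0.50663996, 0.23080435]), 'ee_rot': array([-0.43005746,  0.56178833,  0.42974326,  0.56103938]), 'contact_force': array([ 0.27165516,  0.19445727, -0.13654819]), 'ft_torque': array([-0.00082321, -0.04293618,  0.0181845 ]), 'finger_gap': 1.0000085420088296}
```

View pics/s0.png

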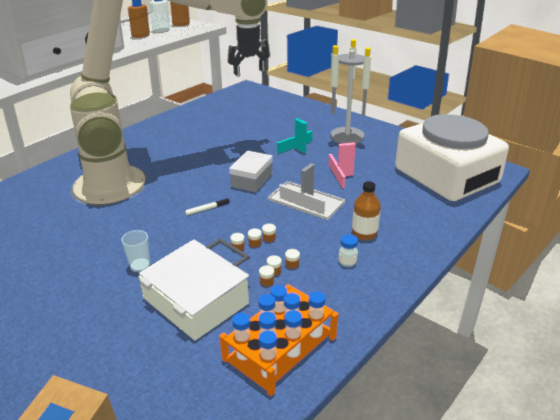

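View pics/t0.png

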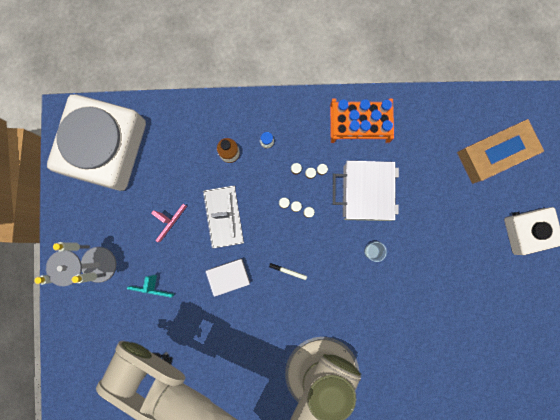

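Run:
```python
from h import *
f=grab('top');s=grab('scene')
im=f['frame'];hsv=cv2.cvtColor(im,cv2.COLOR_RGB2HSV)
m=((hsv[...,1]<60)&(hsv[...,2]>140)).astype(np.uint8)
n,l,st,c=cv2.connectedComponentsWithStats(m)
for i in range(1,n):
    if st[i,4]>15 and 180<c[i,0]<420 and 120<c[i,1]<300:
        z=.036 if st[i,4]<200 else .071
        cn=max(cv2.findContours((l==i).astype(np.uint8),0,2)[0],key=len)
        r=cv2.minAreaRect(cn)
        print(c[i].round(1),st[i,4],onz(f,*c[i],z).round(4),[onz(f,*q,z).round(3)[:2].tolist() for q in cv2.boxPoints(r)] if st[i,4]>200 else '')
cv2.imwrite('pics/t1.png',cv2.resize(im[130:270,190:410,::-1],None,fx=3.6,fy=3.6,interpolation=cv2.INTER_CUBIC))
cv2.imwrite('pics/s1.png',cv2.resize(s['frame'][150:340,110:400,::-1],None,fx=2.7,fy=2.7,interpolation=cv2.INTER_CUBIC))
```

```text
[265.9 144. ] 42 [0.7674 0.1647 0.036 ] 
[226.1 159.6] 22 [0.719  0.2984 0.036 ] 
[370.9 190. ] 2965 [ 0.5995 -0.1715  0.071 ] [[0.7, -0.095], [0.695, -0.265], [0.5, -0.255], [0.505, -0.087]]
[295.8 167.5] 92 [0.6855 0.0676 0.036 ] 
[322.  168.5] 91 [ 0.6798 -0.019   0.036 ] 
[310.2 172.2] 93 [0.6685 0.0203 0.036 ] 
[222.4 216.7] 1758 [0.5269 0.3109 0.071 ] [[0.615, 0.375], [0.629, 0.271], [0.441, 0.246], [0.428, 0.349]]
[283.8 202.2] 95 [0.5712 0.111  0.036 ] 
[296.  205.9] 94 [0.5579 0.0713 0.036 ] 
[308.8 211.6] 94 [0.5377 0.0297 0.036 ] 
[371.6 250.6] 171 [ 0.4035 -0.1721  0.036 ] 
[227.1 277.4] 1043 [0.332  0.3002 0.071 ] [[0.356, 0.372], [0.391, 0.255], [0.309, 0.229], [0.273, 0.346]]
[293.  273.3] 126 [0.3375 0.088  0.036 ]
```

View pics/t1.png

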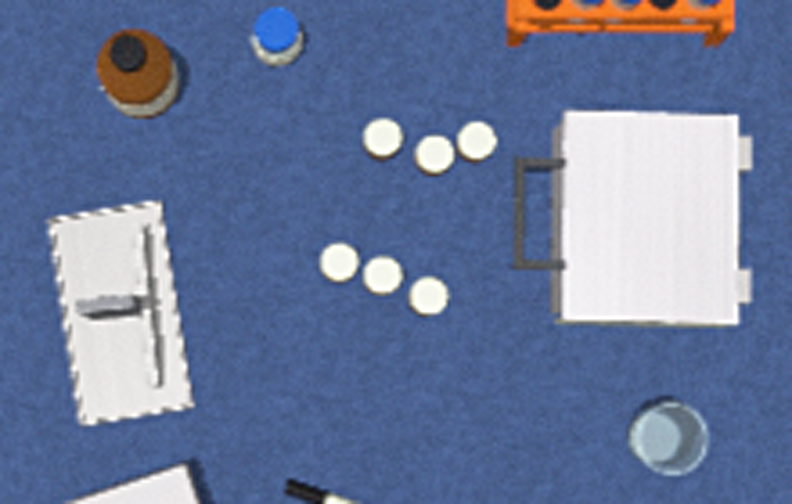

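View pics/s1.png

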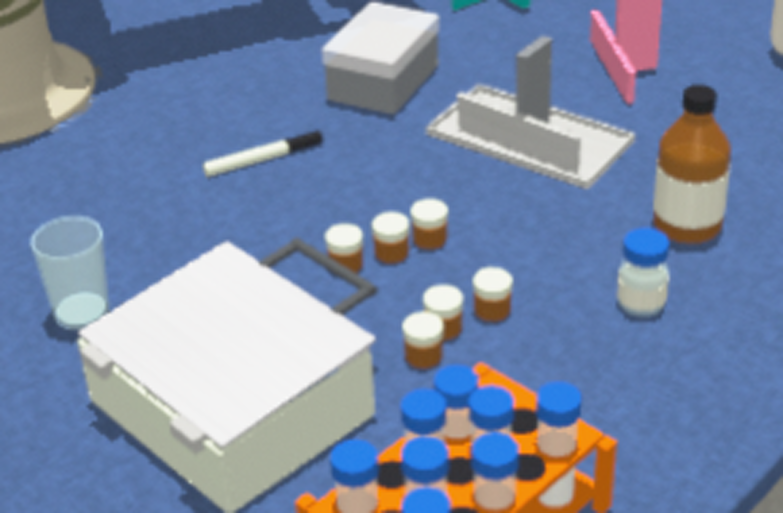

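```bash
cat >> h.py <<'E'
from scipy.spatial.transform import Rotation as Rot
def tool(a,l):
    a=np.array(a,float);a/=np.linalg.norm(a);l=np.array(l,float);l-=a*(a@l);l/=np.linalg.norm(l)
    return Rot.from_matrix(np.stack([a,np.cross(l,a),l],1)).as_quat()
E
python3 - <<'E'
from h import *
bx=np.array([-.041,-.999,0])
for p in [(.6,-.03,.30),(.6,-.05,.06),(.59,-.31,.25)]:
  for s in(1,-1):
    q=tool([0,0,-1],s*bx);print(p,s,kinematics.ik(p,q))
  for s in(1,-1):
    q=tool(np.array([0,0,-1])*.866+.5*bx,s*bx);print(p,s,'tilt',kinematics.ik(p,q))
E
```

```text
(0.6, -0.03, 0.3) 1 [-2.44779977e-01  4.52896291e-01  1.12205600e+00 -4.44089210e-16
  1.56664036e+00  1.36703437e+00]
(0.6, -0.03, 0.3) -1 [-2.44779977e-01  4.52896291e-01  1.12205600e+00 -4.44089210e-16
  1.56664036e+00 -1.77455828e+00]
(0.6, -0.03, 0.3) 1 tilt [-0.03109534  0.49397904  1.14661593 -0.52440395  1.51531628  1.61431711]
(0.6, -0.03, 0.3) -1 tilt [-0.03109534  0.49397904  1.14661593 -0.52440395  1.51531628 -1.52727554]
(0.6, -0.05, 0.06) 1 [-2.77526876e-01  6.54531527e-01  1.44501237e+00 -4.44089210e-16
  1.04204875e+00  1.33428747e+00]
(0.6, -0.05, 0.06) -1 [-2.77526876e-01  6.54531527e-01  1.44501237e+00 -4.44089210e-16
  1.04204875e+00 -1.80730518e+00]
(0.6, -0.05, 0.06) 1 tilt [-0.06436721  0.71685651  1.43590404 -0.60872475  1.06352844  1.870327  ]
(0.6, -0.05, 0.06) -1 tilt [-0.06436721  0.71685651  1.43590404 -0.60872475  1.06352844 -1.27126566]
(0.59, -0.31, 0.25) 1 [-6.59175034e-01  6.33869320e-01  9.63733036e-01 -4.44089210e-16
  1.54399030e+00  9.52639315e-01]
(0.59, -0.31, 0.25) -1 [-6.59175034e-01  6.33869320e-01  9.63733036e-01 -4.44089210e-16
  1.54399030e+00 -2.18895334e+00]
(0.59, -0.31, 0.25) 1 tilt [-0.48536522  0.54240023  1.19947212 -0.50486077  1.20336924  1.26412045]
(0.59, -0.31, 0.25) -1 tilt [-0.48536522  0.54240023  1.19947212 -0.50486077  1.20336924 -1.8774722 ]
```

Run:
```python
from h import *
bx=np.array([-.041,-.999,0])
env.movel([.137,.507,.33])
env.reach([.6,-.06,.36],tool([0,0,-1],bx))
f=grab('wrist','w0.png');o,d=ray(f,280,210);print(o,d,f['mtx'][0],monitor.sense()['clock'])
f=grab('top','t2.png')
```

```text
[ 0.67017234 -0.06275634  0.50309941] [-0.28561791  0.01035122 -0.95831819] [377.40659019   0.         279.7241783 ] 3.65
```

View pics/w0.png

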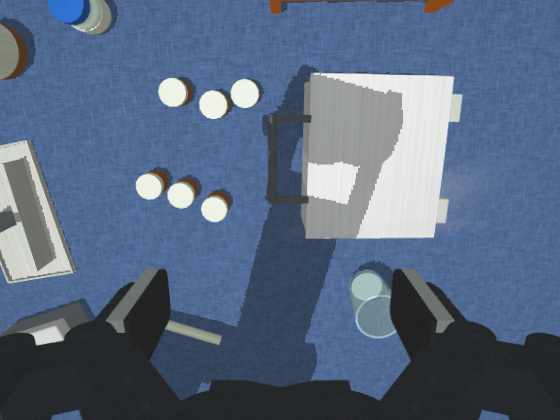

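Run:
```python
from h import *
# wrist calib recomputed from a fresh frame (same pose)
f=grab('wrist')
for n,p,z in [('FL+',(311,72),.074),('BL+',(454,77),.074),('BR-',(436,238),.074),('FR-',(305,238),.074),('bar+',(271.5,119),.0715),('bar-',(273,200),.0715),('tr',(31,141),.01),('tr',(74,269),.01)]:
    print(n,onz(f,*p,z).round(4))
im=f['frame'];g=im.astype(int).max(2);m=((g<75)).astype(np.uint8);m[:110]=0;m[210:]=0;m[:,:262]=0;m[:,283:]=0
ys,xs=np.nonzero(m);
for r in range(110,210,8):
    q=np.nonzero(m[r])[0]; print(r,q.min() if len(q) else None,q.max() if len(q) else None,end=';')
hsv=cv2.cvtColor(im,cv2.COLOR_RGB2HSV)
m=((hsv[...,1]<60)&(hsv[...,2]>190)).astype(np.uint8)
n,l,st,c=cv2.connectedComponentsWithStats(m)
for i in range(1,n):
    if 200<st[i,4]<1500 : print(c[i].round(1),st[i,4],onz(f,*c[i],.036).round(4))
```

```text
FL+ [ 0.6962 -0.0979  0.074 ]
BL+ [ 0.6862 -0.2543  0.074 ]
BR- [ 0.4989 -0.2476  0.074 ]
FR- [ 0.5056 -0.0871  0.074 ]
bar+ [ 0.648  -0.053   0.0715]
bar- [ 0.5542 -0.0504  0.0715]
tr [0.6316 0.2682 0.01  ]
tr [0.4458 0.2451 0.01  ]
110 None None;118 273 282;126 268 276;134 268 276;142 269 276;150 269 276;158 269 276;166 269 276;174 269 276;182 269 276;190 268 275;198 268 282;206 None None;[171.6  92. ] 624 [0.6829 0.0656 0.036 ]
[244.   93.2] 621 [ 0.6776 -0.0208  0.036 ]
[212.5 104.4] 615 [0.6664 0.0179 0.036 ]
[148.1 186.5] 510 [0.569  0.1091 0.036 ]
[179.9 195.3] 505 [0.5557 0.0696 0.036 ]
[213.4 209. ] 501 [0.5357 0.0281 0.036 ]
[366.2 286.5] 603 [ 0.4161 -0.1723  0.036 ]
[ 47.1 335.7] 349 [0.3518 0.2922 0.036 ]
```

```bash
cat >> h.py <<'E'
BX=np.array([-.042,-.999,0]);BX/=np.linalg.norm(BX);BY=np.array([-BX[1],BX[0],0]);BO=np.array([.597,-.1725,0]);Z=np.array([0,0,1.])
def W(x,y,z): return BO+BX*x+BY*y+Z*z
def tilt(t): return np.sin(t)*BX-np.cos(t)*Z
def bar(th): return W(.078-.198*np.cos(th),0,.0715+.198*np.sin(th))
DEP=.014
def lidpose(th,up=0):
    t=np.radians(30)*max(0,1-th); a=tilt(t)
    return bar(th)+a*(DEP-up), tool(a,BX)
def st():
    s=monitor.sense(); print('t',round(s['clock'],2),'p',s['position'].round(4),'F',s['contact_force'].round(1),'gap',round(s['finger_gap'],3))
E
python3 - <<'E'
from h import *
p,q=lidpose(0,.14); env.reach(p,q)
p,q=lidpose(0); print(env.movel(p,.1,guard=8)); st()
env.close_gripper(40); st()
grab('wrist','w1.png')
E
```

```text
False
t 6.11 p [ 0.6021 -0.0594  0.0599] F [-0.   0.3  0.6] gap 0.999
t 6.79 p [ 0.6017 -0.0614  0.0597] F [ -0.4 -11.   -0.7] gap 0.099
```

View pics/w1.png

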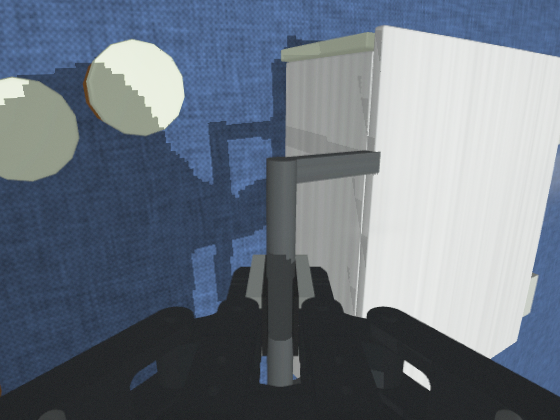

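```bash
cat >> h.py <<'E'
BO=BO+BX*.0025
E
python3 - <<'E'
from h import *
for th in np.arange(.12,1.9,.12):
    p,q=lidpose(th); env.movel(p,.12,frame=q); 
    if abs(th%.36)<.13 : st()
for th in (1.86,1.9,1.93):
    p,q=lidpose(th); print(th,env.movel(p,.06,frame=q,guard=15)); st()
grab('scene','s2.png')
E
```

```text
t 7.18 p [ 0.6016 -0.0625  0.0832] F [-0.8  3.   0.3] gap 0.104
t 7.87 p [ 0.6011 -0.0727  0.1281] F [-1.3  0.3 -0.6] gap 0.1
t 8.21 p [ 0.6006 -0.0817  0.1491] F [-0.8 -2.1 -1.7] gap 0.099
t 8.89 p [ 0.5993 -0.1071  0.1872] F [-2.8 -5.4 -5. ] gap 0.102
t 9.23 p [ 0.5985 -0.123   0.2036] F [-3.  -6.  -5.9] gap 0.101
t 9.92 p [ 0.5965 -0.1607  0.2298] F [ -4.3  -5.5 -11.2] gap 0.1
t 10.27 p [ 0.5954 -0.1827  0.2399] F [ -5.7  -5.1 -13.2] gap 0.097
t 10.97 p [ 0.5932 -0.2279  0.251 ] F [ -7.4  -2.7 -15.3] gap 0.101
t 11.32 p [ 0.592  -0.2512  0.2525] F [ -8.6   1.3 -14.5] gap 0.097
1.86 False
t 12.37 p [ 0.5892 -0.3088  0.2442] F [-12.6   4.  -12.7] gap 0.097
1.9 True
t 12.57 p [ 0.5888 -0.3119  0.2432] F [-4.3  5.6  6. ] gap 0.1
1.93 True
t 12.78 p [ 0.5889 -0.3118  0.2432] F [-5.8  6.1  5.7] gap 0.096
```

View pics/s2.png

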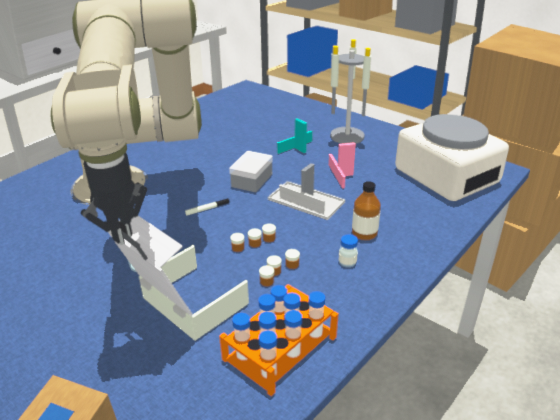

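Run:
```python
from h import *
env.release(); st()
p=monitor.sense()['position']; env.movel(p+[0,0,.1]); st()
for s in(1,-1):
    q=tool(-Z,s*np.array([.992,.123,0]));print(s,kinematics.ik([.53,.33,.1],q),kinematics.ik([.6,-.1,.09],q))
q=tool(-Z,-np.array([.992,.123,0]))
env.reach([.53,.34,.36],q)
f=grab('wrist','w2.png')
f=grab('top','t3.png')
```

```text
t 13.56 p [ 0.5884 -0.3125  0.2413] F [-0.1 -0.2  0.2] gap 0.999
t 14.38 p [ 0.5883 -0.3125  0.3402] F [-0.3 -0.2 -0.4] gap 1.001
1 [ 3.69530263e-01  6.48894290e-01  1.33614689e+00 -4.44089210e-16
  1.15655148e+00  2.46167948e-01] [-3.57529181e-01  6.28315240e-01  1.40148687e+00 -4.44089210e-16
  1.11179055e+00 -4.80891497e-01]
-1 None [-3.57529181e-01  6.28315240e-01  1.40148687e+00 -4.44089210e-16
  1.11179055e+00  2.66070116e+00]
```

View pics/w2.png

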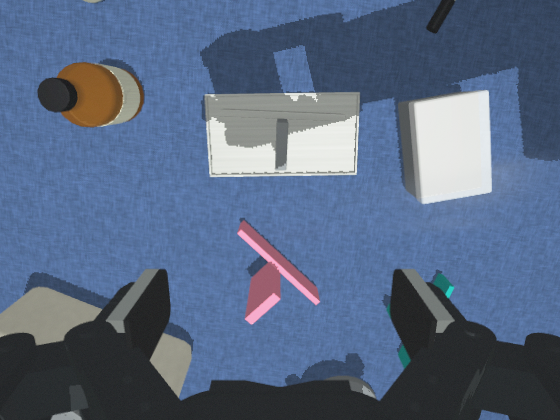

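View pics/t3.png

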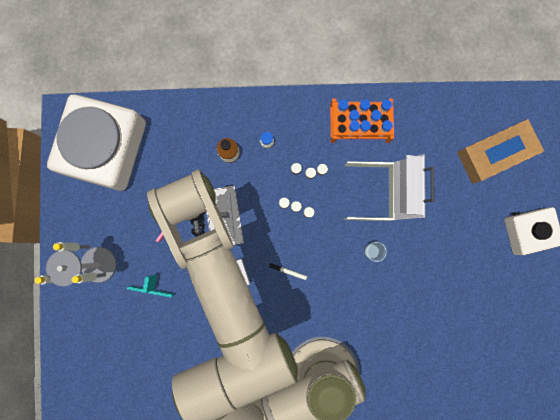

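Run:
```python
from h import *
q=tool(-Z,np.array([.992,.123,0]))
env.reach([.53,.33,.30],q)
f=grab('wrist','w3.png'); im=f['frame']
cv2.imwrite('pics/w3c.png',np.vstack([im[:,:,::-1]]))
old=cv2.imread('pics/w2.png')[80:190,190:370]
new=im[:,:,::-1]
a=cv2.resize(old,(720,440),interpolation=cv2.INTER_CUBIC)
cv2.imwrite('pics/w2c.png',cv2.convertScaleAbs(a,alpha=1.2))
```

```text
(no output)
```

View pics/w3.png

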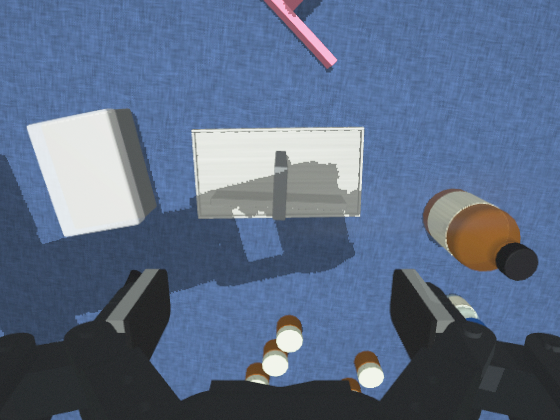

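View pics/w2c.png

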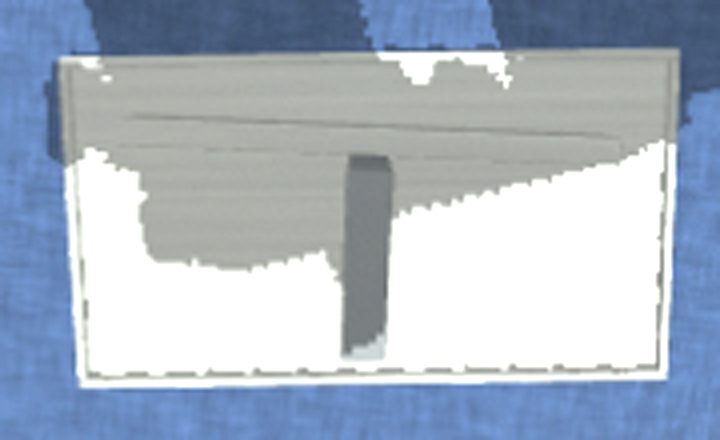

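Run:
```python
from h import *
f=grab('wrist'); o,_=ray(f,0,0);print(o)
for p in [(274.5,151),(287,151),(274.5,163),(287,163),(274,219),(286,219)]:
    print(p,onz(f,*p,.111)[:2].round(4),onz(f,*p,.003)[:2].round(4))
print('tray',[onz(f,*p,.01)[:2].round(4).tolist() for p in [(193,129),(363,128),(359,216),(198,217)]])
hsv=f['frame'][130:222,265:297].astype(int)
for r in range(18,92,6): print(r+130,hsv[r,:,:].mean(1).round().astype(int).tolist())
```

```text
[0.52060283 0.3996158  0.44303417]
(274.5, 151) [0.5218 0.3541] [0.5222 0.3394]
(287, 151) [0.5327 0.3555] [0.5366 0.3411]
(274.5, 163) [0.5231 0.3436] [0.5239 0.3253]
(287, 163) [0.5341 0.3449] [0.5384 0.3272]
(274, 219) [0.5288 0.2917] [0.5315 0.2566]
(286, 219) [0.5398 0.2931] [0.5461 0.2584]
tray [[0.4276, 0.3539], [0.6184, 0.3786], [0.6326, 0.2752], [0.44, 0.2501]]
148 [227, 229, 228, 229, 229, 230, 229, 230, 230, 229, 229, 230, 229, 229, 228, 228, 228, 229, 229, 229, 229, 229, 229, 229, 229, 229, 229, 229, 229, 229, 229, 229]
154 [229, 229, 230, 229, 229, 229, 230, 229, 230, 229, 166, 109, 100, 99, 99, 100, 101, 99, 99, 99, 100, 196, 226, 230, 229, 230, 230, 229, 230, 229, 230, 230]
160 [231, 230, 230, 230, 230, 229, 230, 230, 230, 211, 134, 101, 101, 100, 98, 102, 99, 100, 100, 100, 99, 103, 136, 144, 144, 220, 229, 229, 229, 229, 228, 228]
166 [227, 226, 227, 227, 227, 227, 226, 227, 227, 168, 127, 124, 120, 121, 121, 119, 114, 111, 109, 109, 108, 107, 113, 134, 141, 140, 141, 143, 142, 141, 142, 139]
172 [227, 227, 227, 226, 227, 226, 226, 226, 226, 180, 160, 156, 155, 155, 
[... 687 characters left out ...]
6, 103, 112, 124, 127, 127, 127, 125, 127, 127, 127, 127, 127]
202 [140, 141, 141, 140, 141, 139, 143, 128, 109, 106, 105, 107, 107, 106, 105, 104, 106, 106, 105, 105, 103, 135, 141, 141, 141, 143, 143, 142, 143, 143, 142, 143]
208 [140, 142, 141, 141, 140, 142, 142, 127, 109, 106, 109, 106, 106, 105, 105, 103, 105, 106, 105, 107, 108, 134, 139, 140, 140, 141, 141, 165, 148, 142, 142, 142]
214 [160, 137, 128, 129, 128, 127, 129, 115, 105, 106, 104, 105, 104, 105, 105, 105, 105, 106, 104, 103, 110, 123, 128, 127, 127, 128, 127, 129, 127, 128, 127, 131]
220 [126, 119, 116, 121, 126, 125, 127, 129, 121, 116, 90, 83, 85, 84, 87, 87, 90, 90, 91, 86, 82, 83, 80, 79, 81, 75, 72, 76, 74, 76, 78, 80]
```

```bash
cat >> h.py <<'E'
PX=np.array([.115,-.9934,0]);PY=np.array([.9934,.115,0]);TC=np.array([.5297,.3145,0]);GP=np.array([.5315,.3175,.072])
E
python3 - <<'E'
from h import *
q=tool(-Z,PY)
env.reach(GP+Z*.12,q); print(env.movel(GP,.1,guard=8)); st()
env.close_gripper(80); st()
print(env.movel(GP+Z*.03,.05)); st()
grab('scene','s3.png'); f=grab('wrist','w4.png')
E
```

```text
False
t 22.27 p [0.5319 0.3176 0.0727] F [-0.4 -0.1  0.2] gap 1.002
t 22.93 p [0.5316 0.3176 0.0722] F [0.5 0.6 0.9] gap 0.129
False
t 23.68 p [0.5313 0.3174 0.1018] F [-0.2 -0.  -1.7] gap 0.13
```

View pics/w4.png

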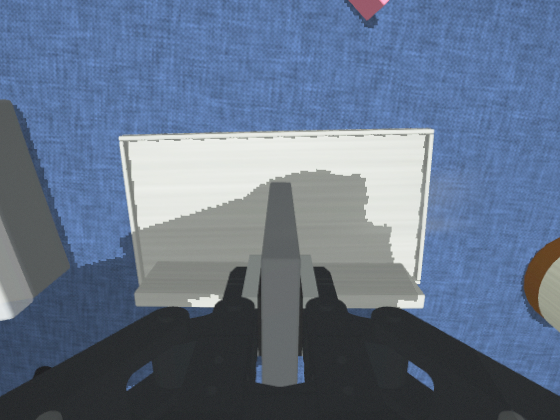

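```bash
cat >> h.py <<'E'
def pp(x,y,psi,z):  # front-face centre at box (x,y), yaw psi from BX towards BY, bottom height z
    d=np.cos(psi)*BX+np.sin(psi)*BY
    return W(x,y,z+.069)-.033*d, tool(-Z,np.cross(Z,d))
def vials():
    f=grab('top');h=cv2.cvtColor(f['frame'],cv2.COLOR_RGB2HSV)
    m=((h[...,1]<70)&(h[...,2]>120)).astype(np.uint8)
    n,l,s,c=cv2.connectedComponentsWithStats(m);out=[]
    for i in range(1,n):
        if 40<s[i,4]<130:
            p=onz(f,*c[i],.036)-[.002,.001,0]-BO; b=np.array([p@BX,p@BY])
            if -.36<b[0]<.09 and abs(b[1])<.14: out.append((b.round(3).tolist(),int(s[i,4])))
    return out
E
python3 - <<'E'
from h import *
print(vials())
for a in [(-.24,-.11,np.pi/2,.0015),(-.24,-.06,np.pi/2,.0015),(-.2,.105,-np.pi/2,.0015),(-.2,.105,-np.pi/2,.09),(-.2,.05,-np.pi/2,.0015),(-.33,0,0,.0015),(-.04,0,0,.0015)]:
    print(a,kinematics.ik(*pp(*a)))
E
```

```text
[([-0.245, 0.076], 96), ([-0.158, 0.074], 96), ([-0.197, 0.061], 95), ([-0.283, -0.04], 98), ([-0.244, -0.052], 99), ([-0.202, -0.07], 100)]
(-0.24, -0.11, 1.5707963267948966, 0.0015) [-9.89526181e-02  3.97992568e-01  1.85219035e+00 -4.44089210e-16
  8.91409736e-01 -1.62773165e+00]
(-0.24, -0.06, 1.5707963267948966, 0.0015) [-9.33195049e-02  4.86570565e-01  1.70675219e+00 -4.44089210e-16
  9.48269897e-01 -1.62209853e+00]
(-0.2, 0.105, -1.5707963267948966, 0.0015) [-1.31485415e-01  9.49664297e-01  8.57290948e-01 -4.44089210e-16
  1.33463741e+00  1.48132821e+00]
(-0.2, 0.105, -1.5707963267948966, 0.09) [-1.31485415e-01  8.86502227e-01  7.48541177e-01 -4.44089210e-16
  1.50654925e+00  1.48132821e+00]
(-0.2, 0.05, -1.5707963267948966, 0.0015) [-1.38721996e-01  8.17142393e-01  1.11173926e+00 -4.44089210e-16
  1.21271100e+00  1.47409163e+00]
(-0.33, 0, 0, 0.0015) [ 1.14842427e-01  7.15455430e-01  1.30171725e+00 -4.44089210e-16
  1.12441998e+00  1.56859725e-01]
(-0.04, 0, 0, 0.0015) [-3.60784698e-01  6.53166324e-01  1.41539336e+00 -4.44089210e-16
  1.07303297e+00 -3.18767400e-01]
```

Run:
```python
from h import *
H=np.pi/2
q=monitor.sense()['ee_rot']
env.movel(GP+Z*.10,.12)
p,q=pp(-.24,-.115,H,.09); env.reach(p,q)
p,q=pp(-.24,-.115,H,.0015); print(env.movel(p,.08,guard=10)); st()
p,q=pp(-.24,-.062,H,.0015); print(env.movel(p,.04)); st()
p,q=pp(-.24,-.075,H,.0015); env.movel(p,.08)
p,q=pp(-.24,-.115,H,.09); env.movel(p,.15)
print(vials()); st()
```

```text
False
t 27.46 p [0.4594 0.071  0.0709] F [ 0.3  0.7 -1.9] gap 0.13
False
t 28.93 p [0.512  0.0688 0.0705] F [ 0.6  0.  -1.4] gap 0.126
[([-0.245, 0.076], 95), ([-0.158, 0.074], 95), ([-0.197, 0.061], 95), ([-0.283, -0.04], 97), ([-0.244, -0.045], 99), ([-0.201, -0.045], 99)]
t 30.09 p [0.459  0.071  0.1581] F [-0.9  0.8 -0.8] gap 0.129
```

Run:
```python
from h import *
H=np.pi/2
p,q=pp(-.33,0,0,.09); env.reach(p,q)
p,q=pp(-.2,.104,-H,.09); env.reach(p,q)
p,q=pp(-.2,.104,-H,.0015); print(env.movel(p,.08,guard=10)); st()
p,q=pp(-.2,.057,-H,.0015); print(env.movel(p,.04)); st()
p,q=pp(-.2,.070,-H,.0015); env.movel(p,.08)
p,q=pp(-.2,.09,-H,.09); env.movel(p,.15)
p,q=pp(-.335,0,0,.09); env.reach(p,q)
print(vials()); st()
f=grab('wrist','w5.png')
```

```text
False
t 34.12 p [0.7425 0.019  0.0713] F [ 0.1 -0.5 -1.2] gap 0.13
False
t 35.44 p [0.6953 0.021  0.0704] F [ 0.9  0.2 -1.7] gap 0.129
[([-0.243, 0.04], 84), ([-0.242, -0.045], 84), ([-0.201, -0.045], 96)]
t 37.77 p [0.6126 0.1921 0.1587] F [ 0.3 -0.1 -0.1] gap 0.132
```

View pics/w5.png

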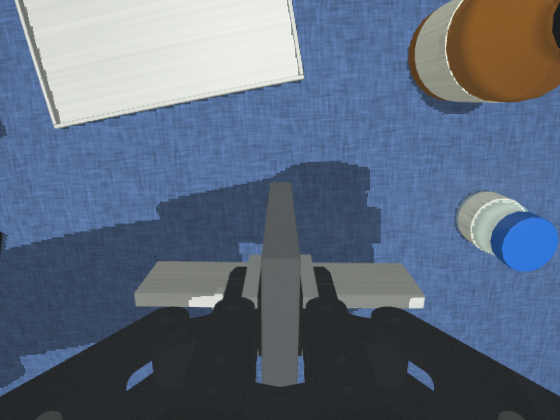

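Run:
```python
from h import *
f=grab('top');h=cv2.cvtColor(f['frame'],cv2.COLOR_RGB2HSV)
m=((h[...,1]<90)&(h[...,2]>90)).astype(np.uint8)
n,l,s,c=cv2.connectedComponentsWithStats(m)
for i in range(1,n):
    p=onz(f,*c[i],.036)-[.002,.001,0]-BO; b=np.array([p@BX,p@BY])
    if s[i,4]>8 and -.4<b[0]<.09 and abs(b[1])<.16: print(b.round(3),s[i])
cv2.imwrite('pics/t5.png',np.hstack([cv2.resize(f['frame'][140:260,240:350,::-1],None,fx=3.5,fy=3.5,interpolation=cv2.INTER_CUBIC),cv2.resize(grab('scene')['frame'][200:320,210:320,::-1],None,fx=3.5,fy=3.5,interpolation=cv2.INTER_CUBIC)]))
```

```text
[-0.343  0.154] [259 138  15  11  67]
[-0.244  0.04 ] [291 173  11  12 105]
[-0.178  0.039] [305 174  23  12 215]
[-0.243 -0.045] [291 199  11  11  99]
[-0.202 -0.046] [303 199  12  12 113]
```

View pics/t5.png

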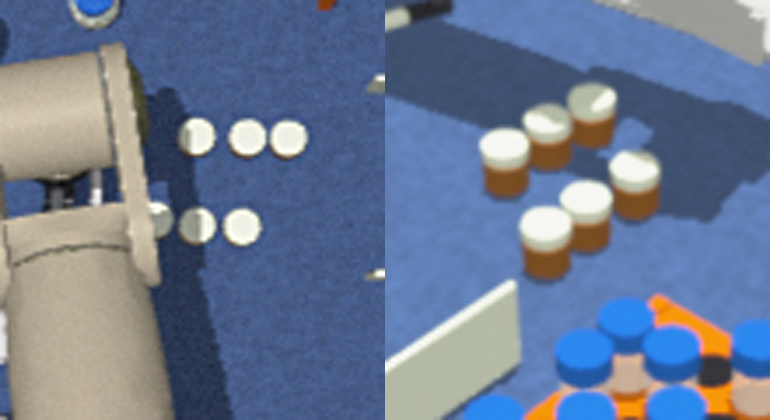

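Run:
```python
from h import *
p,q=pp(-.335,0,0,.0015); print(env.movel(p,.08,guard=10)); st()
for x in (-.2,-.11,-.045):
    p,q=pp(x,0,0,.0015); print(x,env.movel(p,.05,guard=15)); st()
p,q=pp(-.07,0,0,.0015); print(env.movel(p,.05,guard=15)); st()
p,q=pp(-.20,0,0,.0015); print(env.movel(p,.15))
p,q=pp(-.335,0,0,.09); env.movel(p,.2)
print(vials())
f=grab('wrist');s=grab('scene')
cv2.imwrite('pics/t6.png',np.hstack([cv2.resize(grab('top')['frame'][140:240,330:440,::-1],(385,350),interpolation=cv2.INTER_CUBIC),cv2.resize(s['frame'][220:340,130:262,::-1],(385,350),interpolation=cv2.INTER_CUBIC)]))
```

```text
False
t 39.17 p [0.6127 0.1927 0.0711] F [-0.3 -0.1 -0.5] gap 0.132
-0.2 False
t 42.02 p [0.6067 0.0579 0.0705] F [ 0.5  1.1 -1.1] gap 0.133
-0.11 False
t 43.98 p [ 0.6029 -0.0321  0.0705] F [ 0.7  0.7 -1.4] gap 0.132
-0.045 False
t 45.42 p [ 0.6002 -0.097   0.0705] F [-0.7  0.7 -1.2] gap 0.129
False
t 46.08 p [ 0.6013 -0.072   0.0705] F [ 0.3 -0.1 -1.2] gap 0.128
False
[]
```

View pics/t6.png

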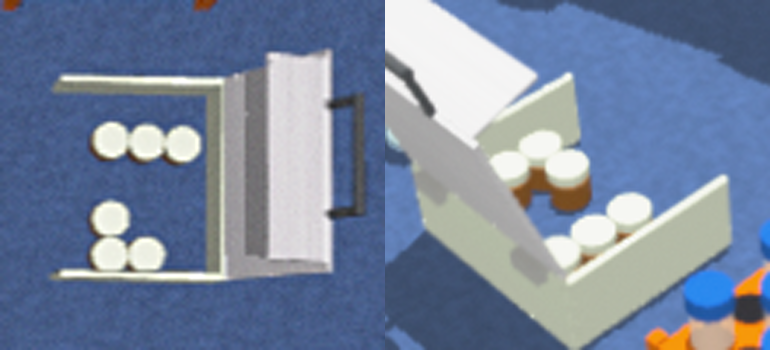

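Run:
```python
from h import *
f=grab('wrist')['frame'].astype(int); g=cv2.imread('pics/w5.png')[:,:,::-1].astype(int)
print('diff',abs(f-g)[262:306,135:425].mean(),abs(f-g)[180:380,262:300].mean())
px=np.array([.130,-.9915,0]);py=np.array([.9915,.130,0]);q=tool(-Z,py)
T=TC-.004*px
env.reach(T+Z*.165,q)
env.movel(T+Z*.09,.12)
print(env.movel(T+Z*.0712,.03,guard=5)); st()
env.release(); env.hold(.2); st()
env.movel(T+Z*.25,.12); st()
f=grab('wrist','w6.png')
print(vials())
```

```text
diff 1.4697753396029258 1.206359649122807
True
t 50.3 p [0.5289 0.3185 0.0722] F [-0.9 -1.3  4.6] gap 0.129
t 51.21 p [0.5285 0.3183 0.0716] F [-0.6 -0.1  0.5] gap 0.999
t 52.84 p [0.529  0.3184 0.2493] F [-0.6  0.1  0.2] gap 1.003
[]
```

View pics/w6.png

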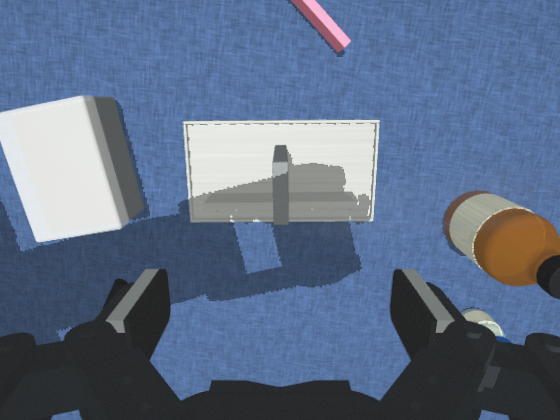

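```bash
cat >> h.py <<'E'
def inbox():
    f=grab('top');h=cv2.cvtColor(f['frame'],cv2.COLOR_RGB2HSV)
    m=((h[...,1]<70)&(h[...,2]>120)).astype(np.uint8)
    M=cv2.resize(m,None,fx=4,fy=4,interpolation=cv2.INTER_LINEAR)
    d=cv2.distanceTransform(M,cv2.DIST_L2,5); pk=(d==cv2.dilate(d,np.ones((25,25))))&(d>12)
    n,l,s,c=cv2.connectedComponentsWithStats(pk.astype(np.uint8));out=[]
    for i in range(1,n):
        p=onz(f,*((c[i]-1.5)/4),.036)-[.002,.001,0]-BO; b=np.array([p@BX,p@BY])
        if -.36<b[0]<.08 and abs(b[1])<.14: out.append((b.round(3).tolist(),float(d[l==i].max().round(1))))
    return out
E
python3 - <<'E'
from h import *
env.reach([.60,.05,.40],tool(-Z,BX))
p=np.array([.5887,-.3118,.2432]); q=tool(-Z,BX)
print(inbox())
env.reach(p+Z*.13,q); print(env.movel(p,.1,guard=8)); st()
env.close_gripper(40); st()
print(inbox())
E
```

```text
[([-0.079, 0.138], 18.200000762939453), ([-0.078, 0.124], 17.200000762939453), ([-0.078, 0.121], 17.200000762939453), ([-0.164, 0.104], 80.5999984741211), ([-0.248, 0.101], 23.200000762939453), ([-0.081, 0.098], 20.399999618530273), ([-0.251, 0.068], 21.0), ([-0.085, 0.063], 18.600000381469727), ([-0.027, 0.039], 20.0), ([-0.258, 0.034], 17.399999618530273), ([-0.086, 0.036], 18.399999618530273), ([0.008, 0.038], 20.399999618530273), ([-0.087, 0.034], 18.399999618530273), ([0.04, 0.036], 20.600000381469727), ([-0.26, 0.018], 17.200000762939453), ([-0.26, 0.014], 17.200000762939453), ([-0.26, 0.011], 17.200000762939453), ([-0.09, 0.003], 19.200000762939453), ([-0.261, -0.002], 18.0), ([-0.261, -0.016], 18.399999618530273), ([-0.262, -0.018], 18.399999618530273), ([-0.093, -0.027], 18.399999618530273), ([-0.094, -0.029], 18.399999618530273), ([-0.028, -0.035], 20.399999618530273), ([-0.263, -0.052], 19.799999237060547), ([-0.099, -0.063], 19.200000762939453), ([-0.205, -0.07], 29.0), ([-0.196, -0.072], 29.0), ([-0.028, -0.07], 20.799999237060547), ([0.006, -0.07], 20.600000381469727), ([-0.166, -0.074], 30.0), ([-0.266, -0.076], 18.200000762939453), ([-0.269, -0.092], 17.399999618530273), ([-0.102, -0.09], 17.799999237060547)]
False
t 57.0 p [ 0.5889 -0.3119  0.2439] F [ 0.5 -0.6  0.2] gap 0.997
t 57.69 p [ 0.5887 -0.3119  0.2433] F [ 0.5 -0.8  0.7] gap 0.1
[([-0.027, 0.039], 20.0), ([0.008, 0.038], 20.399999618530273), ([0.04, 0.036], 20.600000381469727), ([-0.028, -0.036], 19.799999237060547), ([0.006, -0.07], 20.0), ([-0.027, -0.071], 20.799999237060547)]
```

Run:
```python
from h import *
for th in list(np.arange(1.8,.1,-.12))+[.06]:
    p,q=lidpose(th); env.movel(p,.12,frame=q)
    if th>1.5 or th<.5: st()
print(inbox())
for th in (.03,0,-.02,-.04):
    p,q=lidpose(th); g=env.movel(p,.04,frame=q,guard=12); print(th,g); st()
    if g and th<0: break
```

```text
t 58.02 p [ 0.5897 -0.2965  0.2482] F [-12.4   3.2  -6.5] gap 0.095
t 58.38 p [ 0.5908 -0.2734  0.2531] F [-12.3   1.5  -2.8] gap 0.099
t 58.73 p [ 0.5923 -0.2498  0.2547] F [-8.1 -0.  -1.8] gap 0.098
t 61.83 p [ 0.6019 -0.0792  0.1495] F [ 0.7 13.9  6. ] gap 0.096
t 62.17 p [ 0.6022 -0.0701  0.1275] F [ 2.5 15.3  3.8] gap 0.098
t 62.52 p [ 0.6026 -0.0638  0.1048] F [ 3.1 15.9  1.5] gap 0.097
t 62.86 p [ 0.6027 -0.0604  0.0814] F [ 3.  16.8 -0.3] gap 0.092
t 63.11 p [ 0.6028 -0.0597  0.0698] F [ 3.4 17.6 -0.7] gap 0.1
[([-0.227, 0.018], 74.0), ([0.003, 0.018], 99.19999694824219), ([0.003, 0.015], 99.19999694824219), ([0.002, -0.007], 100.9000015258789), ([-0.181, -0.02], 53.400001525878906), ([-0.178, -0.048], 50.20000076293945), ([-0.178, -0.05], 50.20000076293945), ([-0.223, -0.124], 77.19999694824219)]
0.03 False
t 63.45 p [ 0.6028 -0.0596  0.0642] F [ 2.8 17.4 -1. ] gap 0.096
0 False
t 63.74 p [ 0.6028 -0.0597  0.0584] F [ 2.9 16.6 -2. ] gap 0.098
-0.02 False
t 63.99 p [ 0.6029 -0.06    0.0556] F [ 0.9 19.   7.1] gap 0.098
-0.04 False
t 64.24 p [ 0.6035 -0.0606  0.0546] F [-7.  20.9 24.7] gap 0.097
```

Run:
```python
from h import *
env.release(); st()
s=monitor.sense();p=s['position'];a=tilt(np.radians(30))
env.movel(p-a*.14,.1); st()
bx=np.array([-.041,-.999,0]); env.reach([.6,-.06,.36],tool(-Z,bx))
f=grab('wrist','w7.png')['frame'].astype(int);g=cv2.imread('pics/w0.png')[:,:,::-1].astype(int)
print('lid/bar diff',abs(f-g)[60:245,262:470].mean(), 'elsewhere',abs(f-g)[0:60,262:470].mean())
for im in(g,f):
    m=im.max(2)<75
    print([(int(np.nonzero(m[r,262:283])[0].min())+262,int(np.nonzero(m[r,262:283])[0].max())+262) for r in range(134,192,14)], [int(np.nonzero(im[r,440:470].min(1)<150)[0].min()) +440 for r in(85,130)], [int(np.nonzero(im[50:90,c].min(1)>110)[0].min())+50 for c in (330,380,430)])
env.reach([.45,.1,.40],tool(-Z,bx))
t=grab('top')['frame'].astype(int);u=cv2.imread('pics/t0.png')[:,:,::-1].astype(int)
d=abs(t-u).max(2)
for n,(x,y) in dict(reagent=(228,150),jar=(266,140),beaker=(376,251),box=(371,190)).items(): print(n,(d[y-14:y+14,x-14:x+14]>50).mean().round(3))
fr=grab('top');print('outside vials',vials()); st()
```

```text
t 64.97 p [ 0.6018 -0.0569  0.0499] F [ 0.4 35.4 -0.7] gap 0.997
t 66.53 p [0.6046 0.0128 0.1706] F [-0.  -0.5 -0.9] gap 0.994
lid/bar diff 6.936599099099099 elsewhere 6.423584401709402
[(268, 276), (269, 276), (269, 276), (269, 275), (268, 275)] [453, 448] [73, 74, 75]
[(269, 276), (269, 276), (269, 276), (269, 276), (268, 276)] [454, 448] [70, 72, 73]
reagent 0.0
jar 0.0
beaker 0.0
box 0.0
outside vials []
t 68.47 p [0.4509 0.0993 0.3991] F [ 0.1 -0.  -0.8] gap 1.0
```

Run:
```python
from h import *
s=grab('scene','s9.png')['frame'][:,:,::-1];o=cv2.imread('pics/s0.png')
f=grab('scene')
for n,(x0,y0,x1,y1) in dict(handle=(208,238,250,268),lidfront=(180,240,252,290),hinge=(138,270,200,330),ref_jar=(335,232,362,268)).items():
    r=cv2.matchTemplate(s[y0-6:y1+6,x0-6:x1+6],o[y0:y1,x0:x1],cv2.TM_CCOEFF_NORMED);_,v,_,l=cv2.minMaxLoc(r)
    print(n,(l[0]-6,l[1]-6),round(v,3),'diff',abs(s[y0:y1,x0:x1].astype(int)-o[y0:y1,x0:x1]).mean().round(2), cv2.phaseCorrelate(*[cv2.cvtColor(i[y0:y1,x0:x1],6).astype(np.float32) for i in(o,s)])[0])
print(proj(f,bar(0)),proj(f,bar(.05)),proj(f,bar(.02)))
```

```text
handle (-1, -4) 0.834 diff 34.13 (1.3194950463867023, -0.7127884115093579)
lidfront (0, -4) 0.952 diff 16.11 (0.03735710569943507, -3.0972838276558825)
hinge (0, 0) 0.999 diff 1.55 (-0.006994789070510876, -0.026790118846644617)
ref_jar (0, 0) 1.0 diff 1.8 (0.5119520075526847, -0.0031128274998266647)
[231.55364235 251.83484165] [231.20704561 248.4715057 ] [231.43429417 250.48124748]
```

Run:
```python
from h import *
env.close_gripper(30)
q=tool(-Z,BX)
env.reach(W(-.055,0,.16),q); print(env.movel(W(-.055,0,.1),.08,guard=6)); st()
print(env.movel(W(-.055,0,.069),.02,guard=20)); st()
env.movel(W(-.055,0,.2),.1)
env.reach([.45,.1,.40],q)
s=grab('scene')['frame'][:,:,::-1];o=cv2.imread('pics/s0.png')
for n,(x0,y0,x1,y1) in dict(handle=(208,238,250,268),lidfront=(180,240,252,290),tray=(265,160,345,215)).items():
    r=cv2.matchTemplate(s[y0-6:y1+6,x0-6:x1+6],o[y0:y1,x0:x1],cv2.TM_CCOEFF_NORMED);_,v,_,l=cv2.minMaxLoc(r)
    print(n,(l[0]-6,l[1]-6),round(v,3),abs(s[y0:y1,x0:x1].astype(int)-o[y0:y1,x0:x1]).mean().round(2))
st()
```

```text
False
t 71.58 p [ 0.5995 -0.1202  0.1006] F [-0.1 -0.4 -0.1] gap -0.0
True
t 72.79 p [ 0.5992 -0.12    0.0741] F [-1.3  0.8  5.7] gap -0.0
handle (0, 2) 0.814 33.25
lidfront (0, 2) 0.95 15.16
tray (0, 0) 0.981 3.89
t 75.52 p [0.4505 0.0994 0.3988] F [ 0.1  0.2 -0.3] gap -0.0
```

Run:
```python
from h import *
job.hand_in(); st()
```

```text
the job is handed in; nothing more can be done
the job is handed in; nothing more can be done
```

The job is handed in at about 75 s on the robot's clock, and no verdict was reported. All six vials are in the box, the straightedge is back in its tray and the cover is closed.

**What I did:**
- Lifted the cover by its handle until it met its stop.
- Nudged the two groups of vials inward with the straightedge, then pushed all six into the box.
- Set the straightedge back flat in its tray and closed the cover.

**Last checks:**
- **Vials:** with the cover still open, the top camera showed six vials at box x = -28 to +40 mm and |y| ≤ 71 mm. They stood upright in the picture taken just after the push. They can't be seen under the closed cover. The top camera found no vials outside the box.
- **Straightedge:** the wrist picture shows it upright and straight inside the tray.
- **Bystanders:** the top view around the jar, reagent bottle and beaker matched the first picture, so none had moved.

**Disagreements:**
- **Cover sprung up:** when I let go of the handle, the opening fingers pushed on the cover (35 N read at the tool). A scene comparison showed its front raised by about 4 px, so I pressed the cover down with shut fingers.
- **Closed angle:** the press stopped hard on the 20 N guard at 74.1 mm, against 74 mm expected when closed. The scene picture then showed the front edge 2 px lower than at the start. I took that to mean the cover was slightly ajar at the start, but did not confirm it.

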